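# Draw the plaster bat home and set the casting model on it

### The arm

A 6-joint arm with a two-finger parallel gripper is mounted at the origin on the work surface. World frame = base frame: x ahead of the robot, y to its left, z up, the work surface at z = 0. Lengths are in mm, angles in rad, forces in N, time in s.
With the tool pointing down it reaches from about 425 to 925 mm from the base axis. Payload 12.5 kg.
Tool frame: the origin (TCP) lies midway between the tips of the shut fingers; the grasp point (between the pads) lies 19 mm behind it; z points along the fingers, y is the line along which they close (so a half turn about z gives the same grasp; the last joint's range is limited). The gripper opens to 85 mm and grips with 20 to 120 N. Pads are 22 mm wide; open, the fingers measure 114 mm over their backs; the gripper's body (76 mm by 85 mm) begins 54 mm behind the grasp point. The pads swing forward as they close: fully open they stand 13 mm farther back than shut.
Start: joints at [1.202, 0.491, 1.559, -0, 1.092, -0.106], TCP at [162.347, 603.563, 231.327] pointing down, gripper open.
Joint ranges: [-3.1, 3.1], [-0.84, 2.19], [0.05, 2.79], [-1.13, 4.28], [0.06, 2.93], [-2.69, 2.69]. Speed limits (rad/s): [2.22, 2.22, 2.79, 3.14, 3.14, 3.14].

### API

Orientations are given as a unit quaternion [w, x, y, z].
In Python, from workcell import readout, grab_frame, camera_params, order, regions_of gives the robot as it stands.
- The arm moves only by the tool move_arm, never from a script. Its argument "targets" is a list of rows, each a list of 7 numbers: the turn, a rotation vector about the tool's x, y, z in degrees, then the shift along the tool's x, y, z in mm, then the gripper's target within -1 to 1 (fully open at 1, half-way at 0, shut at -1). In form: [[rx, ry, rz, dx, dy, dz, grip], ...]. A call has 1 to 12 rows; each row shifts and turns the commanded pose from where the row before left it, along the tool's axes as they then stand; what a row does not reach is not made up. A row lasts 1/8 s, in which the tool goes at most 62.5 mm and 10.7 degrees, less where a joint would pass 70% of its speed; a pose out of reach is approached as far as the arm can. A call with a gripper value outside its range is refused whole. The fingers move at their own pace and stop on an object; the grip force is fixed at half the most. Time passes only in rows, so rows that do not move let the fingers close. It gives the time, the measured TCP pose, the force, the opening and the grip force at its end, in the units of the state.
- readout.observe(): the state, without advancing time (a new reading comes with each control period).
- grab_frame(name): name is "scene" or "side" or "wrist"; returns (picture, depth): 384x512x3 uint8, red, green, blue; 384x512 float32, mm along the optical axis (not along the pixel's ray), 0 where there is no reading.
- camera_params(name): a dict with "fx", "fy", "cx", "cy" (pixels), "dist_coeffs" ([k1, k2, p1, p2, k3] as OpenCV has them; the pictures are not rectified), "cam_to_world" (4x4, takes a point from camera to world coordinates). Camera axes: x right, y up, looking along -z (the intrinsics and any distortion apply to the point x, -y, -z); pixel columns grow to the right and rows downward; lengths in mm; the calibration is good to about 2 mm. A picture is of the moment at which its call begins: read the wrist's pose just before it. camera_params takes no time and is no camera call; for the wrist camera it gives the pose at the moment of the call.
- order.finish_job(): hands the job in; it is judged then, once.
Trained networks look in the newest picture that a camera, given by its name, has taken for a name from the list of things; names that differ only in an ending like _2 or _b are one class to them, and where a whole thing is asked for, a point or a joint stands for the part that bears it (a point fixed in the world has none). Each returns a list of dicts, best first, with "confidence" (0 to 1); they miss things now and then, are a little off and sometimes report something else, mostly with a low value. They report only what shows in the picture. A call takes as long as a camera call.
- regions_of(camera, name): "pixels" (384x512 bool, what is visible of it) and "rect" ([centre column, centre row, width, height] in pixels, round what is visible of it).
The state is a dict: "time_s": time; "joints": joint angles; "joint_vel": joint speeds; "joint_efforts": joint torques, N m; "tool_pos": TCP position; "tool_rot": TCP orientation; "wrist_force": force on the tool from outside, world axes, zero at the start; "torque": the same for the moment, N m; "opening": opening from 0.0 (shut) to 1.0 (fully open); "grasp_force": force on a finger pad.
Only numpy, scipy, OpenCV 4.12 (cv2) and the standard library are available. Lean on these libraries where they do the work, as an engineer would, in place of code of your own. Each camera call takes 0.05 s, during which the arm holds its last target. There are 200 camera calls.

### The job

Press down on the plaster slab that lies half under the low bridge of the draining board and drag it towards the robot until its near edge rests fully home and square against the board's front lip. Plaster is brittle, so touch down slowly and press only as hard as it takes to move it. Then stand the small plaster casting model upright on the middle of the slab, let go, and leave the mug, the jar and the wood offcut where they are.

Things in the scene. Friction and masses are not known exactly. Their poses are not given: they have to be found in the camera images.
- board: Fixed grey draining board, 320 mm (x) by 220 mm (y), sloping at 0.06 rad: its x axis points up the slope, away from the robot, z square to the surface. Origin: under its middle; top surface at z = 18 mm. Wooden side edges, inner faces at y = +/-100 mm, 6 mm above the surface. It carries the front lip and the bridge.
- lip (a point): Middle of the foot of the wooden front lip's inner face, on the board's surface (x = -146, y = 0, z = 18 mm in the board's frame; same axes). The lip runs along y over the board's whole width, is 14 mm thick and stands 10 mm above the surface.
- bridge (a point): Middle of the near upper edge of the fixed wooden bridge over the board's far end (x = 62, y = 0, z = 72 mm in the board's frame; same axes). Its shelf is 106 mm deep (x), 236 mm wide, 10 mm thick, its underside 44 mm above the board's surface. Nothing stands on it.
- bat: Loose plaster slab, 150 (x) by 130 (y) by 16 mm, 0.4 to 0.7 kg, flat top, far part under the bridge, up to 0.1 rad off square. Origin: centre of its underside, x up the slope; home, 75 mm from the lip. Friction on the wet board about 0.25, under a finger 0.4 to 0.6: press with 10 to 20 N; it may slip 10 to 20 mm under the finger. Above 40 N it cracks; touch it at 10 mm/s or slower: all is rigid.
- model: Loose plaster casting model, 70 mm high, 0.18 kg: a round foot of 68 mm diameter, 6 mm high, and above it a body that tapers from 52 mm diameter at 10 mm height to 44 mm at 62 mm height, with a chamfered flat top. Stands on the bench to the left or the right of the board. Origin: centre of its underside, z up.
- mug: Bystander: white ceramic mug, 76 mm across, 85 mm high, with a handle at its +y side; on the bench on the side opposite the model. Origin: centre of its underside.
- jar: Bystander: glass jar with a black cap, 60 mm across, 90 mm high, far left on the bench. Origin: centre of its underside.
- offcut: Bystander: block of pale wood, 70 x 50 x 30 mm, far right on the bench. Origin: centre of its underside.

How it is judged:
By the outcome, as a careful person would: the job done as asked, in the order asked, and still so for the second after the job is handed in, with the robot touching nothing.
It also fails if it takes over 67 s, if anything falls off the work surface, if the arm or the gripper's body presses on something with over 40 N, if the wrist force passes 120 N, or if a joint passes its speed limit or range.

## Working session

There is one attempt and no reset: what is moved stays moved. The work goes in short steps, Python scripts to look and compute and a tool call to move; the robot and the scene stay as the last step left them, time stands still between calls to the robot, and variables do not carry over. Pictures are saved under pics/ and viewed, at most 10 in all, crops included, and the job is handed in when it is done.

Besides the shell and the picture viewer there is one more tool, called in YAML: its name, and indented under it one key for each argument. move_arm: Moves the arm, as the interface text tells. Its arguments: {"type":"object","properties":{"targets":{"type":"array","items":{"type":"array","items":{"type":"number"}}}},"required":["targets"]}

```bash
mkdir -p pics; cat > h.py <<'E'
import numpy as np, cv2
from workcell import readout, grab_frame, camera_params, order, regions_of
def world(cam, depth, mask, P=None):
    P=P or camera_params(cam)
    v,u=np.nonzero(mask&(depth>0)); d=depth[v,u].astype(float)
    K=np.array([[P['fx'],0,P['cx']],[0,P['fy'],P['cy']],[0,0,1]])
    n=cv2.undistortPoints(np.c_[u,v].astype(float)[:,None],K,np.array(P['dist_coeffs'],float))[:,0]
    c=np.c_[n[:,0]*d,-n[:,1]*d,-d,np.ones(len(d))]
    return (c@np.array(P['cam_to_world']).T)[:,:3]
def save(n,im): cv2.imwrite('pics/'+n,im[:,:,::-1])
E
python3 - <<'E'
from h import *
np.set_printoptions(precision=1,suppress=True)
s=readout.observe();print(s['tool_pos'],s['tool_rot'],s['opening'])
ims=[]
for c in ('scene','side'):
    im,d=grab_frame(c);ims.append(im);np.savez(c,im=im,d=d)
    print(c,np.array(camera_params(c)['cam_to_world'])[:3])
    for n in ('board','bat','model','mug','jar','offcut'):
        for r in regions_of(c,n)[:2]:
            p=world(c,d,r['pixels'])
            if len(p)<10: continue
            print(n,round(r['confidence'],2),np.round(r['rect']),len(p),np.percentile(p,[1,50,99],axis=0).ravel())
            np.save(f'{c}_{n}_{r["confidence"]:.2f}.npy',r['pixels'])
save('a.png',cv2.resize(np.vstack(ims),None,fx=.75,fy=.75))
E
```

```text
[162.3 603.3 230.7] [-0.   0.1  1.  -0. ] 0.9986106779830912
scene [[   0.6   -0.5    0.6 1198. ]
 [   0.8    0.4   -0.5 -524.5]
 [   0.     0.8    0.6  710.1]]
board 0.86 [273. 213. 140.  87.] 6333 [409.8 -83.3  -2.6 659.5   6.6  35.  739.6 161.9  90.6]
bat 0.66 [267. 199.  56.  30.] 629 [526.6 -22.2  25.8 563.1  36.5  41.3 597.8 108.   45.5]
model 0.67 [309. 156.  21.  28.] 349 [436.8 280.2  -4.1 470.  297.9  28.3 489.  355.3  68.3]
mug 0.57 [140. 229.  35.  42.] 1211 [ 418.4 -342.9   -0.1  478.3 -308.7   53.7  494.7 -270.5   83.9]
jar 0.89 [372. 188.  23.  34.] 646 [691.  292.8  -2.1 724.7 305.   56.  744.5 349.4  88.5]
offcut 0.64 [176. 310.  42.  34.] 909 [ 675.7 -378.9    3.4  718.4 -345.4   28.8  751.1 -306.2   32.1]
side [[  -1.     0.1   -0.1  408. ]
 [  -0.2   -0.5    0.8 1021.4]
 [  -0.     0.9    0.5  705.8]]
board 0.94 [257. 200. 120.  71.] 4969 [405.2 -72.1  12.9 604.5  87.1  32.3 724.9 169.2  93.9]
bat 0.63 [253. 206.  39.  28.] 958 [524.5  -5.9  34.3 576.9  71.   46.1 626.8 123.1  51.1]
model 0.77 [288. 276.  26.  35.] 740 [424.1 304.6   2.4 452.9 334.2  34.  484.8 349.3  71. ]
model 0.29 [311. 150.  31.  28.] 650 [ 387.2 -340.4    2.1  448.1 -275.3   55.8  488.6 -259.8   86.4]
mug 0.66 [312. 152.  33.  29.] 649 [ 386.5 -341.4    2.6  448.5 -275.3   57.2  489.  -259.8   87.2]
jar 0.86 [181. 261.  30.  42.] 986 [682.  233.8  -1.3 704.5 347.6  60.9 741.6 359.1  91.2]
offcut 0.56 [238. 150.  22.  17.] 267 [ 667.2 -432.2   -0.1  705.8 -326.4   25.3  749.3 -298.5   33.6]
offcut 0.17 [258. 201. 123.  69.] 5144 [404.9 -74.6   4.2 599.   87.6  32.2 727.9 169.1  94. ]
```

View pics/a.png

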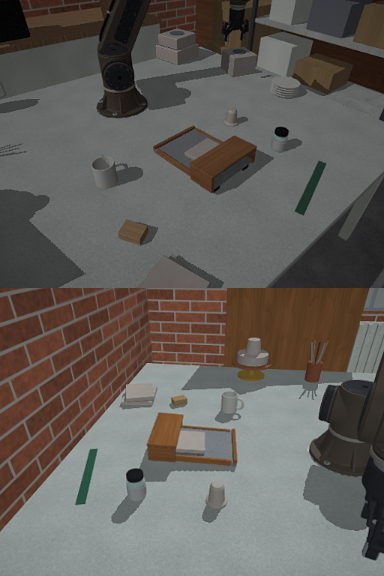

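The overview shows the board in the middle with its lip towards the robot, the slab half under the bridge, and the model to the left of the board near the robot (scene about 309,156). The mug is to the right, near the robot. Next I'll get the wrist camera geometry and a rough board fit.

```bash
cat >> h.py <<'E'
from scipy.spatial.transform import Rotation as Ro
def tool():
    s=readout.observe();q=s['tool_rot'];return np.array(s['tool_pos'],float),Ro.from_quat([q[1],q[2],q[3],q[0]])
def plan(pos,R=None):
    p,r=tool()
    R=r if R is None else R
    print('turn deg',np.round(np.degrees((r.inv()*R).as_rotvec()),2),'shift(old axes)',np.round(r.inv().apply(np.array(pos)-p),1),'shift(after turn)',np.round(R.inv().apply(np.array(pos)-p),1))
E
python3 - <<'E'
from h import *
np.set_printoptions(precision=3,suppress=True)
p,r=tool();print(r.as_matrix())
P=np.array(camera_params('wrist')['cam_to_world']);print('cam in tool',r.inv().apply(P[:3,3]-p)); print(r.inv().as_matrix()@P[:3,:3]); print({k:v for k,v in camera_params('wrist').items() if k!='cam_to_world'})
import glob
for c in('scene','side'):
    d=np.load(c+'.npz')['d'];m=np.load(sorted(glob.glob(c+'_board*'))[-1])
    w=world(c,d,m); k=(w[:,2]>12)
    rect=cv2.minAreaRect(w[k][:,:2].astype(np.float32));print(c,rect)
    top=w[(w[:,2]>78)];rect=cv2.minAreaRect(top[:,:2].astype(np.float32));print('top',rect)
    m=np.load(sorted(glob.glob(c+'_model*'))[-1]); w=world(c,d,m); t=w[w[:,2]>62]; print('model top',np.median(t,0),len(t))
E
```

```text
[[-0.966  0.26   0.   ]
 [ 0.26   0.966  0.   ]
 [ 0.     0.    -1.   ]]
cam in tool [  85.008    0.655 -142.827]
[[-0.001  0.946  0.324]
 [ 1.     0.001  0.   ]
 [-0.     0.324 -0.946]]
{'fx': 323.9098389662185, 'fy': 323.9098389662185, 'cx': 252.98614653400966, 'cy': 195.82299328717437, 'dist_coeffs': array([-0.07,  0.  ,  0.  ,  0.  ,  0.  ])}
scene ((571.0238037109375, 34.893699645996094), (327.300048828125, 239.7764434814453), 4.641036033630371)
top ((680.345947265625, 44.14568328857422), (107.7581558227539, 238.5079803466797), 4.529970645904541)
model top [459.5   304.739  65.852] 53
side ((566.5452880859375, 41.14605712890625), (325.1622009277344, 240.84925842285156), 4.159722805023193)
top ((675.823974609375, 49.09375762939453), (106.02755737304688, 240.84925842285156), 4.159722805023193)
model top [453.277 324.55   68.408] 169
```

```bash
cat >> h.py <<'E'
def down(yaw_deg): 
    a=np.radians(yaw_deg);c,s=np.cos(a),np.sin(a)
    return Ro.from_matrix(np.array([[-c,-s,0],[-s,c,0],[0,0,-1]]))
E
python3 -c "
from h import *
plan([530,50,300],down(4.4))"
```

```text
turn deg [ 1.000e-02  0.000e+00 -1.946e+01] shift(old axes) [-498.8 -439.   -68.7] shift(after turn) [-324.1 -580.1  -68.7]
```

move_arm:
  targets:
    - [0,0,-9.73,0,0,-34,-1]
    - [0,0,-9.73,0,0,-34,-1]
    - [0,0,0,-32.4,-52,0,-1]
    - [0,0,0,-32.4,-52,0,-1]
    - [0,0,0,-32.4,-52,0,-1]
    - [0,0,0,-32.4,-52,0,-1]
    - [0,0,0,-32.4,-52,0,-1]
    - [0,0,0,-32.4,-52,0,-1]
    - [0,0,0,-32.4,-52,0,-1]
    - [0,0,0,-32.4,-52,0,-1]
    - [0,0,0,-32.4,-52,0,-1]
    - [0,0,0,-32.4,-52,0,-1]

```text
time_s: 2.2
tool_pos: [526.3, 108.1, 299.6]
tool_rot: [0.0, -0.038, 0.999, 0.0]
wrist_force: [0.7, 1.1, -0.5]
opening: 0.001
grasp_force: 0.0
```

```bash
python3 - <<'E'
from h import *
np.set_printoptions(precision=1,suppress=True)
print(tool()[0],down(4.4).inv().__mul__(tool()[1]).as_rotvec(degrees=True))
P=camera_params('wrist');im,d=grab_frame('wrist');np.savez('w1',im=im,d=d,P=P)
for n in ('board','bat','model'):
    for r in regions_of('wrist',n)[:1]:
        np.save('w1_'+n,r['pixels']);p=world('wrist',d,r['pixels'],P)
        print(n,round(r['confidence'],2),np.round(r['rect']),len(p),np.percentile(p,[1,50,99],axis=0).ravel())
save('w1.png',im)
E
```

```text
[526.3 108.1 299.6] [-0. -0.  0.]
board 0.96 [194. 181. 191. 260.] 32321 [405.6 -73.3  19.4 516.9  19.5  28.4 722.1 155.2  92. ]
bat 0.68 [206. 193. 109.  92.] 8265 [522.4 -12.9  38.1 577.7  53.9  45.4 636.5 118.1  49.6]
model 0.67 [420. 111.  66.  53.] 2507 [423.7 284.4   4.3 452.5 302.   50.4 483.5 331.6  71.6]
```

View pics/w1.png

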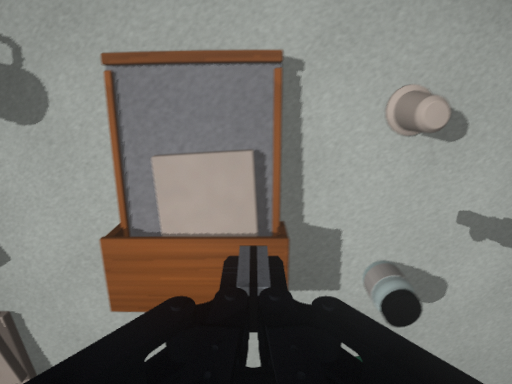

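The picture shows the lip at row 57 and the slab's near edge from (153,157) to (252,151). The bridge's near edge is at row 237 and the model's top is at (432,112). Now I'll fit the frames.

```bash
cat >> h.py <<'E'
def pix(P,uv,plane):  # intersect pixel rays with plane n.x=c
    K=np.array([[P['fx'],0,P['cx']],[0,P['fy'],P['cy']],[0,0,1]])
    n=cv2.undistortPoints(np.array(uv,float)[:,None],K,np.array(P['dist_coeffs'],float))[:,0]
    M=np.array(P['cam_to_world']);r=np.c_[n[:,0],-n[:,1],-np.ones(len(n))]@M[:3,:3].T;o=M[:3,3]
    t=(plane[1]-o@plane[0])/(r@plane[0]);return o+t[:,None]*r
def fitplane(p):
    for _ in range(4):
        c=np.median(p,0);c=p.mean(0);n=np.linalg.svd(p-c,full_matrices=False)[2][2];n*=np.sign(n[2]);e=(p-c)@n;p=p[abs(e)<2.5*np.std(e)+.1]
    return n,c@n
def lineang(a): 
    return np.degrees(np.arctan2(*(a[-1]-a[0])[[1,0]]))
E
python3 - <<'E'
from h import *
np.set_printoptions(precision=3,suppress=True)
z=np.load('w1.npz',allow_pickle=True);im,d,P=z['im'],z['d'],z['P'].item()
bat=np.load('w1_bat.npy');
def box(c0,c1,r0,r1): m=np.zeros(d.shape,bool);m[r0:r1,c0:c1]=1;return m
surf=fitplane(world('wrist',d,box(125,265,75,140),P));print('surf',surf)
bp=fitplane(world('wrist',d,cv2.erode(bat.astype(np.uint8),np.ones((7,7)))>0,P));print('bat',bp)
br=fitplane(world('wrist',d,box(115,225,250,300),P));print('bridge',br)
bench=world('wrist',d,box(310,370,60,250),P);print('bench z',np.median(bench[:,2]))
hsv=cv2.cvtColor(im,cv2.COLOR_RGB2HSV); wood=(hsv[:,:,1]>120)
# lip inner edge: lower boundary of wood in cols; at lip top (surf+10)
def edge(cols,r0,r1,last=True):
    o=[]
    for c in cols:
        k=np.nonzero(wood[r0:r1,c])[0]
        if len(k): o.append((c,r0+(k[-1]+.5 if last else k[0]-.5)))
    return np.array(o)
def rep(name,e,pl):
    w=pix(P,e,pl);vx,vy,x0,y0=cv2.fitLine(w[:,:2].astype(np.float32),cv2.DIST_HUBER,0,.01,.01).ravel();print(name,'mean',w.mean(0),'angle',np.degrees(np.arctan2(vy,vx)))
cols=range(130,262,3)
rep('lip',edge(cols,45,72),(surf[0],surf[1]+10))
rep('bridge near',edge(cols,225,260,False),br)
def edgec(rows,c0,c1,last):
    o=[]
    for r in rows:
        k=np.nonzero(wood[r,c0:c1])[0]
        if len(k): o.append((c0+(k[-1]+.5 if last else k[0]-.5),r))
    return np.array(o)
s6=(surf[0],surf[1]+6)
rep('side R',edgec(range(80,220,4),100,135,True),s6)
rep('side L',edgec(range(80,220,4),265,290,False),s6)
# bat
def bl(name,e): rep(name,e,bp)
B=bat
bl('near',np.array([(c,np.nonzero(B[:,c])[0][0]-.5) for c in range(162,246,3)]))
bl('right',np.array([(np.nonzero(B[r])[0][0]-.5,r) for r in range(165,225,3)]))
bl('left',np.array([(np.nonzero(B[r])[0][-1]+.5,r) for r in range(165,225,3)]))
m=np.load('w1_model.npy');w=world('wrist',d,m,P);t=w[w[:,2]>67];print('model top',t.mean(0),np.median(t,0),cv2.minEnclosingCircle(t[:,:2].astype(np.float32)),len(t))
E
```

```text
surf (array([-0.061, -0.005,  0.998]), np.float64(-5.7421347879359645))
bat (array([-0.059, -0.005,  0.998]), np.float64(10.915569780564827))
bridge (array([0.828, 0.086, 0.554]), np.float64(610.3779085315016))
bench z 0.2078363409193571
lip mean [419.615  30.857  29.915] angle -85.59759
bridge near mean [472.713  92.748 380.796] angle -89.39491
side R mean [531.748 -64.612  32.198] angle 4.783962
side L mean [517.363 135.023  32.411] angle 4.3141594
near mean [524.448  45.631  42.223] angle -82.02119
right mean [584.255 -11.718  45.499] angle 7.8039775
left mean [574.582 116.331  45.523] angle 8.5668745
model top [453.759 314.605  69.873] [453.755 314.482  69.966] ((453.3139953613281, 314.6771545410156), 19.67597770690918) 764
```

```bash
cat >> h.py <<'E'
def slope(yaw=4.45,s=.06): return Ro.from_euler('ZY',[np.radians(yaw),-s])*Ro.from_matrix(np.diag([-1.,1,-1]))
E
python3 -c "
from h import *
print(slope().as_matrix())
plan([585.9,39.0,120],slope());plan([585.4,39.0,54],slope())"
```

```text
[[-0.99519139 -0.07758909  0.05978324]
 [-0.07744947  0.99698542  0.00465255]
 [-0.05996401  0.         -0.99820054]]
turn deg [ 0.01 -3.48 -0.17] shift(old axes) [-55.2 -74.5 178.9] shift(after turn) [-44.  -74.6 181.9]
turn deg [ 0.01 -3.48 -0.17] shift(old axes) [-54.7 -74.5 244.9] shift(after turn) [-39.5 -74.6 247.8]
```

move_arm:
  targets:
    - [0,-3.48,-0.17,0,0,0,-1]
    - [0,0,0,-19.8,-37.3,10,-1]
    - [0,0,0,-19.8,-37.3,10,-1]
    - [0,0,0,0,0,50,-1]
    - [0,0,0,0,0,50,-1]
    - [0,0,0,0,0,50,-1]
    - [0,0,0,0,0,50,-1]
    - [0,0,0,0,0,18,-1]
    - [0,0,0,0,0,4,-1]
    - [0,0,0,0,0,0,-1]

```text
time_s: 3.65
tool_pos: [585.9, 40.3, 61.6]
tool_rot: [0.031, -0.04, 0.999, 0.001]
wrist_force: [-0.2, 0.5, 0.3]
opening: 0.001
grasp_force: 0.0
```

```bash
python3 -c "
from h import *
print(readout.observe()['wrist_force']);plan([585.4,39.0,45.8],slope())"
```

```text
[-0.20267394  0.53763619  0.30763593]
turn deg [-0.    0.16  0.15] shift(old axes) [ 1.6 -1.2 15.7] shift(after turn) [ 1.5 -1.2 15.7]
```

move_arm:
  targets:
    - [0,0,0,0,0,3,-1]
    - [0,0,0,0,0,3,-1]
    - [0,0,0,0,0,2,-1]
    - [0,0,0,0,0,1,-1]
    - [0,0,0,0,0,1,-1]
    - [0,0,0,0,0,1,-1]

```text
time_s: 4.4
tool_pos: [586.0, 40.0, 49.1]
tool_rot: [0.03, -0.04, 0.999, 0.001]
wrist_force: [-0.0, 0.1, -0.5]
opening: -0.002
grasp_force: 0.0
```

move_arm:
  targets:
    - [0,0,0,0,0,0.7,-1]
    - [0,0,0,0,0,0.7,-1]
    - [0,0,0,0,0,0.7,-1]

```text
time_s: 4.78
tool_pos: [586.1, 40.0, 47.0]
tool_rot: [0.03, -0.04, 0.999, 0.001]
wrist_force: [-0.4, -0.5, -0.8]
opening: -0.0
grasp_force: 0.0
```

move_arm:
  targets:
    - [0,0,0,0,0,0.5,-1]
    - [0,0,0,0,0,0.5,-1]

```text
time_s: 5.03
tool_pos: [586.2, 40.0, 46.0]
tool_rot: [0.03, -0.04, 0.999, 0.001]
wrist_force: [-0.1, -0.0, -0.0]
opening: -0.003
grasp_force: 0.0
```

move_arm:
  targets:
    - [0,0,0,0,0,0.4,-1]
    - [0,0,0,0,0,0.4,-1]

```text
time_s: 5.28
tool_pos: [586.2, 40.0, 45.8]
tool_rot: [0.03, -0.04, 0.999, 0.001]
wrist_force: [-3.9, -0.1, 11.1]
opening: 0.0
grasp_force: 5.4
```

move_arm:
  targets:
    - [0,0,0,0,0,0.15,-1]
    - [0,0,0,2,0,0,-1]
    - [0,0,0,3,0,0,-1]
    - [0,0,0,4,0,0,-1]
    - [0,0,0,4,0,0,-1]

```text
time_s: 5.9
tool_pos: [574.1, 38.9, 45.1]
tool_rot: [0.032, -0.04, 0.999, 0.001]
wrist_force: [2.7, -0.8, 5.2]
opening: -0.001
grasp_force: 2.9
```

move_arm:
  targets:
    - [0,0,0,0,0,0.3,-1]
    - [0,0,0,2,0,0.2,-1]
    - [0,0,0,4,0,0.03,-1]
    - [0,0,0,4,0,0.03,-1]
    - [0,0,0,4,0,0.03,-1]

```text
time_s: 6.52
tool_pos: [561.0, 37.8, 44.2]
tool_rot: [0.033, -0.04, 0.999, 0.001]
wrist_force: [3.4, 0.4, 12.1]
opening: -0.001
grasp_force: 5.7
```

move_arm:
  targets:
    - [0,0,0,3,0,0.15,-1]
    - [0,0,0,4,0,0.03,-1]
    - [0,0,0,4,0,0.03,-1]
    - [0,0,0,4,0,0.03,-1]
    - [0,0,0,4,0,0.03,-1]
    - [0,0,0,4,0,0.03,-1]

```text
time_s: 7.28
tool_pos: [538.7, 35.9, 42.9]
tool_rot: [0.033, -0.04, 0.999, 0.001]
wrist_force: [2.6, -0.5, 16.5]
opening: 0.0
grasp_force: 7.6
```

```bash
cat > meas.py <<'E'
import sys
from h import *
np.set_printoptions(precision=1,suppress=True)
P=camera_params('wrist');im,d=grab_frame('wrist');r=regions_of('wrist','bat')
s=readout.observe();print(s['time_s'],s['tool_pos'],s['wrist_force'])
n0=np.array([-.06,-.0047,.998]);pl=(n0,10.9)
B=r[0]['pixels'];print(r[0]['confidence'],r[0]['rect'])
c,rr,w,h=r[0]['rect'];cols=np.linspace(c-.4*w,c+.4*w,30).astype(int)
e=np.array([(k,np.nonzero(B[:,k])[0][0]-.5) for k in cols])
p=pix(P,e,pl);vx,vy,_,_=cv2.fitLine(p[:,:2].astype(np.float32),cv2.DIST_HUBER,0,.01,.01).ravel()
a=np.radians(4.45);gap=(p[:,:2]@[np.cos(a),np.sin(a)])-421
print('edge mid',p.mean(0),'yaw rel board',np.degrees(np.arctan(vy/vx))%180-90-4.45,'gap R..L',gap[:4],gap[-4:])
if len(sys.argv)>1: save(sys.argv[1],im)
E
python3 meas.py w2.png
```

```text
7.375 [538.2  35.9  42.9] [-0.1 -1.1 16.7]
0.95 [281.6, 258.8, 283.2, 219.3]
edge mid [481.   45.   40.1] yaw rel board -1.400218 gap R..L [61.2 61.2 61.2 61.2] [63.2 62.7 63.2 63.1]
```

View pics/w2.png

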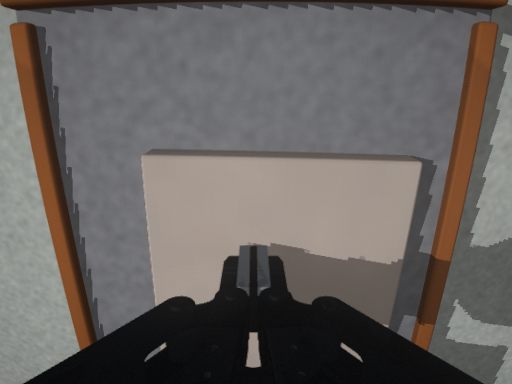

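The lip is at the top, with the slab's near edge at rows 152 to 157. The slab has over-rotated to about -1.4°. I'll lift and re-press slightly left of its centre line.

move_arm:
  targets:
    - [0,0,0,0,0,-2,-1]
    - [0,0,0,0,0,-3,-1]
    - [0,0,0,0,10,0,-1]
    - [0,0,0,0,9,0,-1]
    - [0,0,0,0,0,1.2,-1]
    - [0,0,0,0,0,1,-1]
    - [0,0,0,0,0,0.8,-1]
    - [0,0,0,0,0,0.8,-1]
    - [0,0,0,0,0,0.4,-1]

```text
time_s: 8.5
tool_pos: [535.0, 54.8, 42.7]
tool_rot: [0.031, -0.04, 0.999, 0.001]
wrist_force: [-5.8, -0.5, 16.9]
opening: 0.007
grasp_force: 8.5
```

move_arm:
  targets:
    - [0,0,0,2,0,0,-1]
    - [0,0,0,3,0,0.05,-1]
    - [0,0,0,4,0,0.05,-1]
    - [0,0,0,4,0,0.03,-1]
    - [0,0,0,4,0,0.03,-1]
    - [0,0,0,4,0,0.03,-1]

```text
time_s: 9.25
tool_pos: [515.6, 53.0, 41.6]
tool_rot: [0.033, -0.04, 0.999, 0.001]
wrist_force: [3.4, -0.4, 10.3]
opening: -0.004
grasp_force: 5.1
```

```bash
python3 meas.py
```

```text
9.35 [515.1  53.   41.5] [ 0.1 -0.5 11.8]
0.8 [238.6, 260.6, 279.6, 215.2]
edge mid [461.2  43.1  38.9] yaw rel board -0.4516859 gap R..L [41.7 41.3 41.7 42.7] [42.7 42.7 42.2 42.6]
```

move_arm:
  targets:
    - [0,0,0,2,0,0.15,-1]
    - [0,0,0,4,0,0.04,-1]
    - [0,0,0,4,0,0.04,-1]
    - [0,0,0,4,0,0.04,-1]
    - [0,0,0,4,0,0.04,-1]
    - [0,0,0,4,0,0.04,-1]
    - [0,0,0,4,0,0.04,-1]

```text
time_s: 10.22
tool_pos: [490.5, 51.0, 40.0]
tool_rot: [0.033, -0.04, 0.999, 0.001]
wrist_force: [4.3, 0.6, 16.0]
opening: 0.002
grasp_force: 8.1
```

```bash
python3 meas.py
```

```text
10.325 [490.   50.9  40. ] [ 3.  -0.1 17.3]
0.79 [240.0, 261.8, 281.3, 210.5]
edge mid [436.2  41.6  37.3] yaw rel board -0.10430431 gap R..L [16.9 16.9 17.  17. ] [17.4 17.4 17.4 17.4]
```

move_arm:
  targets:
    - [0,0,0,2,0,0,-1]
    - [0,0,0,3,0,0.03,-1]
    - [0,0,0,3,0,0.03,-1]
    - [0,0,0,3,0,0.03,-1]
    - [0,0,0,2,0,0.02,-1]
    - [0,0,0,1.5,0,0.01,-1]
    - [0,0,0,1.5,0,0.01,-1]

```text
time_s: 11.2
tool_pos: [475.0, 49.7, 39.1]
tool_rot: [0.034, -0.04, 0.999, 0.001]
wrist_force: [3.6, -0.1, 18.6]
opening: -0.001
grasp_force: 9.5
```

```bash
python3 meas.py w3.png
```

```text
11.3 [474.8  49.6  39.1] [ 2.7  0.  19.7]
0.71 [240.1, 262.3, 279.8, 219.2]
edge mid [420.7  40.3  36.4] yaw rel board 0.34710407 gap R..L [1.8 1.8 1.8 1.8] [1.8 1.8 1.8 1.8]
```

View pics/w3.png

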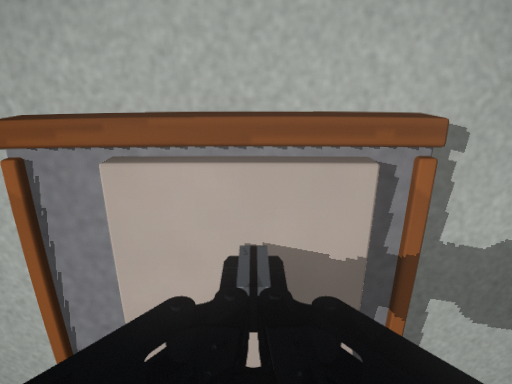

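The slab's near edge (row 157) still shows a few mm of board below the lip (row 147). Both edges are parallel. I'll continue slowly until it stalls.

move_arm:
  targets:
    - [0,0,0,1,0,-0.1,-1]
    - [0,0,0,1,0,0,-1]
    - [0,0,0,1,0,0,-1]
    - [0,0,0,1,0,0,-1]
    - [0,0,0,1,0,0,-1]

```text
time_s: 11.92
tool_pos: [469.9, 49.3, 38.8]
tool_rot: [0.034, -0.04, 0.999, 0.001]
wrist_force: [3.5, 0.2, 17.1]
opening: 0.001
grasp_force: 9.0
```

move_arm:
  targets:
    - [0,0,0,1,0,0,-1]
    - [0,0,0,1,0,0,-1]
    - [0,0,0,1,0,0,-1]

```text
time_s: 12.3
tool_pos: [467.4, 49.0, 38.6]
tool_rot: [0.034, -0.04, 0.999, 0.001]
wrist_force: [6.0, 1.1, 17.1]
opening: -0.005
grasp_force: 8.3
```

```bash
python3 meas.py w4.png
```

```text
12.4 [467.3  49.   38.6] [ 5.4  1.  18.2]
0.6 [238.1, 265.3, 280.1, 208.8]
edge mid [415.8  39.   36.1] yaw rel board 0.07506275 gap R..L [-3.1 -3.  -3.  -3.5] [-3.9 -3.5 -3.1 -3.1]
```

View pics/w4.png

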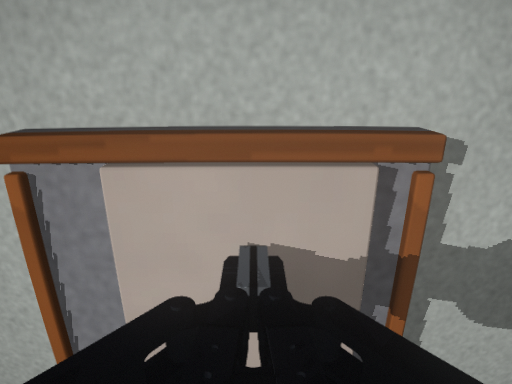

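The slab's edge (row 165) now meets the lip (row 162), and the drag force is rising. I'll go a few more mm to seat it until the finger slips.

move_arm:
  targets:
    - [0,0,0,1,0,0,-1]
    - [0,0,0,1,0,0,-1]
    - [0,0,0,1,0,0,-1]
    - [0,0,0,1,0,0,-1]

```text
time_s: 12.9
tool_pos: [463.5, 48.7, 38.4]
tool_rot: [0.034, -0.04, 0.999, 0.001]
wrist_force: [5.9, 1.1, 18.1]
opening: -0.0
grasp_force: 8.5
```

```bash
python3 meas.py
```

```text
13.0 [463.4  48.7  38.4] [ 5.5  0.6 16.9]
0.72 [239.4, 270.4, 276.5, 202.5]
edge mid [415.6  39.5  36.1] yaw rel board 0.118878365 gap R..L [-3.7 -3.3 -3.2 -3.2] [-3.7 -3.7 -3.8 -3.8]
```

The finger slipped 4 mm while the slab stayed put, so the slab is home and square. Next I'll lift and go over to the model.

move_arm:
  targets:
    - [0,0,0,0,0,-2,-1]
    - [0,0,0,0,0,-10,-1]
    - [0,0,0,0,0,-40,-1]
    - [0,0,0,0,0,-50,1]
    - [0,0,0,0,0,-40,1]
    - [0,3.4,0,0,0,0,1]

```text
time_s: 13.75
tool_pos: [451.7, 48.3, 181.8]
tool_rot: [0.003, -0.04, 0.999, -0.0]
wrist_force: [-0.1, -0.2, -0.3]
opening: 0.636
grasp_force: 0.0
```

```bash
python3 -c "
from h import *
plan([450,300,190],down(4.45))"
```

```text
turn deg [-0.04  0.3   0.12] shift(old axes) [-18.4 251.1  -8.2] shift(after turn) [-17.8 251.1  -8.2]
```

move_arm:
  targets:
    - [0,0.3,0.1,-4,50,-2,1]
    - [0,0,0,-4,50,-2,1]
    - [0,0,0,-4,50,-2,1]
    - [0,0,0,-4,50,-2,1]
    - [0,0,0,-2,51,0,1]
    - [0,0,0,0,0,0,1]

```text
time_s: 14.5
tool_pos: [449.3, 302.4, 186.6]
tool_rot: [-0.002, -0.041, 0.999, -0.0]
wrist_force: [0.2, -0.7, -0.5]
opening: 1.002
grasp_force: 0.0
```

```bash
cat > model.py <<'E'
import sys
from h import *
np.set_printoptions(precision=2,suppress=True)
P=camera_params('wrist');im,d=grab_frame('wrist');r=regions_of('wrist','model')[0]
m=r['pixels'];print(r['confidence'],r['rect'])
w=world('wrist',d,m,P);zt=np.percentile(w[:,2],98);t=w[w[:,2]>zt-2.5];print('zt',zt,t.mean(0),cv2.minEnclosingCircle(t[:,:2].astype(np.float32)))
b=w[(w[:,2]>15)&(w[:,2]<60)]
from scipy.optimize import least_squares
f=lambda q:np.hypot(b[:,0]-q[0],b[:,1]-q[1])-(26-4*(b[:,2]-10)/52)
q=least_squares(f,t.mean(0)[:2],loss='soft_l1');print('body fit',q.x,np.std(q.fun),len(b))
plan([*q.x,100],down(4.45))
save(sys.argv[1],im)
E
python3 model.py m1.png
```

```text
0.85 [267.2, 183.3, 63.8, 75.3]
zt 71.09206037744538 [452.69 315.81  70.02] ((452.7973937988281, 316.2392578125), 17.828964233398438)
body fit [453.66 316.01] 0.19316504342399474 739
turn deg [-0.03 -0.26  0.09] shift(old axes) [-5.8 15.8 86.5] shift(after turn) [-5.4 15.8 86.5]
```

View pics/m1.png

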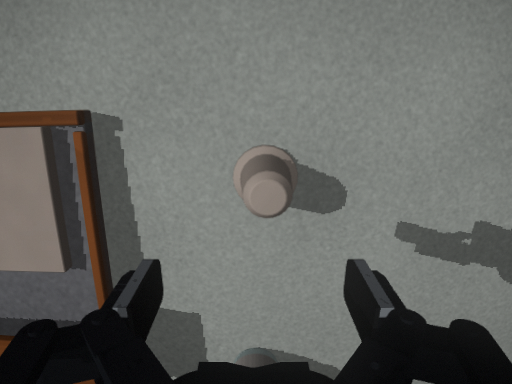

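The model stands upright at (265,195), between the open fingers' line. I'll descend around it.

move_arm:
  targets:
    - [0,-0.25,0.1,-5.5,14.3,0,1]
    - [0,0,0,0,0,40,1]
    - [0,0,0,0,0,40,1]
    - [0,0,0,0,0,30,1]

```text
time_s: 15.1
tool_pos: [454.8, 314.2, 75.2]
tool_rot: [0.0, -0.037, 0.999, -0.0]
wrist_force: [-0.3, 0.4, 0.4]
opening: 1.004
grasp_force: 0.0
```

```bash
python3 -c "
from h import *
plan([453.5,316,23],down(4.45))"
```

```text
turn deg [-0.01  0.01 -0.16] shift(old axes) [ 1.2  1.9 52.2] shift(after turn) [ 1.2  1.9 52.2]
```

move_arm:
  targets:
    - [0,0,0,1.2,1.7,10,1]
    - [0,0,0,0,0,20,1]
    - [0,0,0,0,0,15,1]
    - [0,0,0,0,0,6,1]
    - [0,0,0,0,0,0,1]

```text
time_s: 15.72
tool_pos: [453.3, 316.3, 25.6]
tool_rot: [0.0, -0.038, 0.999, -0.0]
wrist_force: [-0.3, 0.3, 0.5]
opening: 0.999
grasp_force: 0.0
```

move_arm:
  targets:
    - [0,0,0,0,0,5,1]
    - [0,0,0,0,0,2,1]
    - [0,0,0,0,0,0,-1]
    - [0,0,0,0,0,0,-1]
    - [0,0,0,0,0,0,-1]
    - [0,0,0,0,0,0,-1]
    - [0,0,0,0,0,0,-1]
    - [0,0,0,0,0,0,-1]

```text
time_s: 16.73
tool_pos: [453.3, 316.3, 19.3]
tool_rot: [0.001, -0.038, 0.999, 0.0]
wrist_force: [-2.8, -1.7, 9.4]
opening: 0.546
grasp_force: 60.7
```

move_arm:
  targets:
    - [0,0,0,0,0,-5,-1]
    - [0,0,0,0,0,-20,-1]
    - [0,0,0,0,0,-40,-1]
    - [0,0,0,0,0,-45,-1]
    - [0,0,0,0,0,-30,-1]
    - [0,0,0,0,0,0,-1]

```text
time_s: 17.48
tool_pos: [453.7, 316.6, 160.6]
tool_rot: [0.002, -0.038, 0.999, 0.001]
wrist_force: [0.1, -0.7, -1.4]
opening: 0.545
grasp_force: 62.0
```

```bash
python3 - <<'E'
from h import *
# target: 40 mm over slab along normal + 19.1
c=np.array([491.5,45.4,40.1]);n=np.array([-.06,-.0047,.998])
print(c+n*19.1)
plan(c+n*(19.1+40),slope(4.45));print(readout.observe()['opening'])
E
```

```text
[490.354    45.31023  59.1618 ]
turn deg [ 0.09 -3.19 -0.08] shift(old axes) [ -13.1 -273.4   61.1] shift(after turn) [  -9.3 -273.3   62.2]
0.5450982530485148
```

move_arm:
  targets:
    - [0,0,0,-1,-35,0,-1]
    - [0,0,0,-2,-48,0,-1]
    - [0,0,0,-2,-48,0,-1]
    - [0,0,0,-2,-48,0,-1]
    - [0,0,0,-2,-48,0,-1]
    - [0,0,0,-2,-46,0,-1]
    - [0,-3.2,0,0,0,0,-1]
    - [0,0,0,0,0,20,-1]
    - [0,0,0,0,0,0,-1]

```text
time_s: 18.6
tool_pos: [485.0, 44.8, 136.8]
tool_rot: [0.026, -0.038, 0.999, 0.001]
wrist_force: [0.0, -0.3, -1.5]
opening: 0.541
grasp_force: 62.0
```

```bash
cat > chk.py <<'E'
from h import *
np.set_printoptions(precision=2,suppress=True)
ims=[]
for c in('side','scene'):
    P=camera_params(c);im,d=grab_frame(c);ims.append(im[120:300,150:390])
    for n in('model','bat'):
        r=regions_of(c,n)
        if not r: continue
        w=world(c,d,r[0]['pixels'],P);print(c,n,round(r[0]['confidence'],2),np.percentile(w,[1,50,99],axis=0).ravel())
save('chk_%d.png'%(readout.observe()['time_s']*10),cv2.resize(np.hstack(ims),None,fx=1.65,fy=1.65))
E
python3 meas.py w5.png; python3 - <<'E'
from h import *
c=np.array([491.5,45.4,40.1]);n=np.array([-.06,-.0047,.998])
plan(c+n*(19.1+5),slope(4.45))
E
```

```text
18.7 [485.9  45.  138.1] [-0.  0. -2.]
0.91 [252.2, 181.8, 181.2, 160.6]
edge mid [417.3  39.7  36.2] yaw rel board 0.20475483 gap R..L [-1.6 -2.2 -1.5 -1.5] [-1.9 -1.9 -1.9 -2. ]
turn deg [ 0.   -0.29 -0.07] shift(old axes) [-0.1 -0.1 74.1] shift(after turn) [ 0.2 -0.1 74.1]
```

View pics/w5.png

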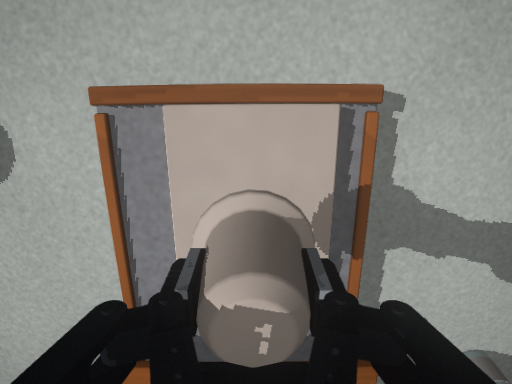

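The slab sits flush and square against the lip (rows 103–104 across columns 163–340), and the model is held upright over its middle. I'll lower it now.

move_arm:
  targets:
    - [0,-0.29,0,0,0,10,-1]
    - [0,0,0,0,0,25,-1]
    - [0,0,0,0,0,20,-1]
    - [0,0,0,0,0,8,-1]
    - [0,0,0,0,0,4,-1]
    - [0,0,0,0,0,0,-1]
    - [0,0,0,0,0,0,-1]

```text
time_s: 19.58
tool_pos: [490.3, 45.3, 72.2]
tool_rot: [0.031, -0.038, 0.999, 0.001]
wrist_force: [-0.4, -0.9, -1.0]
opening: 0.544
grasp_force: 62.1
```

```bash
python3 - <<'E'
from h import *
c=np.array([491.7,45.4,40.1]);n=np.array([-.06,-.0047,.998])
plan(c+n*19.1,slope(4.45))
E
```

```text
turn deg [-0.01  0.14 -0.07] shift(old axes) [ 0.6  0.  13. ] shift(after turn) [ 0.5  0.  13. ]
```

Now I'll creep down.

move_arm:
  targets:
    - [0,0.1,0,0,0,2.5,-1]
    - [0,0,0,0,0,2.5,-1]
    - [0,0,0,0,0,1.5,-1]
    - [0,0,0,0,0,1,-1]
    - [0,0,0,0,0,1,-1]
    - [0,0,0,0,0,1,-1]
    - [0,0,0,0,0,0.8,-1]
    - [0,0,0,0,0,0.7,-1]
    - [0,0,0,0,0,0,-1]

```text
time_s: 20.7
tool_pos: [490.8, 45.3, 60.7]
tool_rot: [0.03, -0.038, 0.999, 0.001]
wrist_force: [-0.1, 0.4, -2.6]
opening: 0.549
grasp_force: 62.1
```

move_arm:
  targets:
    - [0,0,0,0,0,0.6,-1]
    - [0,0,0,0,0,0.5,-1]
    - [0,0,0,0,0,0.3,-1]

```text
time_s: 21.08
tool_pos: [490.8, 45.3, 59.4]
tool_rot: [0.03, -0.038, 0.999, 0.001]
wrist_force: [-1.4, -0.1, 4.0]
opening: 0.545
grasp_force: 62.8
```

Contact is light, at about 6 N. I'll release and back off along the tool axis.

move_arm:
  targets:
    - [0,0,0,0,0,0,1]
    - [0,0,0,0,0,0,1]
    - [0,0,0,0,0,0,1]
    - [0,0,0,0,0,0,1]
    - [0,0,0,0,0,0,1]
    - [0,0,0,0,0,0,1]
    - [0,0,0,0,0,-10,1]
    - [0,0,0,0,0,-30,1]
    - [0,0,0,0,0,-40,1]
    - [0,0,0,0,0,-50,1]
    - [0,0,0,0,0,-50,1]
    - [0,0,0,0,0,0,1]

```text
time_s: 22.58
tool_pos: [481.0, 44.5, 242.9]
tool_rot: [0.033, -0.038, 0.999, 0.001]
wrist_force: [-0.1, -0.3, -0.0]
opening: 0.997
grasp_force: 0.0
```

```bash
python3 chk.py; ls pics; python3 meas.py w6.png
```

```text
side model 0.79 [461.34  31.9   41.29 488.49  63.16  73.58 521.95  78.88 112.47]
side bat 0.86 [416.81 -18.54  25.59 488.97  77.38  40.15 566.34 115.32  47.21]
scene model 0.82 [442.56   8.89  33.1  508.01  30.02  68.56 526.9  100.65 108.75]
scene bat 0.95 [416.22 -28.66  22.15 526.88  16.55  37.92 574.91 107.66  43.87]
a.png
chk_228.png
m1.png
w1.png
w2.png
w3.png
w4.png
w5.png
22.975 [479.9  44.5 238.1] [-0.2 -0.6  0.5]
0.66 [253.2, 165.8, 125.4, 137.8]
edge mid [417.4  40.6  36.2] yaw rel board 0.27642536 gap R..L [-1.2 -1.1 -1.1 -1.1] [-1.8 -1.9 -1.9 -1.9]
```

View pics/w6.png

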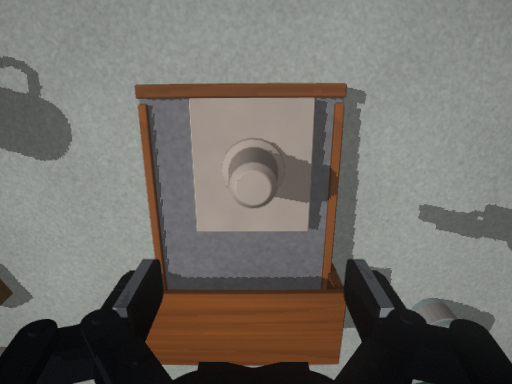

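The slab is flush with the lip, with the model standing upright at its middle (253,170) and the gripper clear. I'm handing the job in.

```bash
python3 -c "
from h import *
print(order.finish_job())"
```

```text
the job is handed in; nothing more can be done
None
```

The slab is home and square against the lip with the model standing upright on its middle, and the job was handed in at about 23 s of robot time; the verdict wasn't reported back.

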